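# Turn over the green card on the baker's flip stand

### The job

The green sponge is out of the oven: mark it by turning the green card on its flip stand, pushing it with the fingertips up and over its spine and then pressing it down until it lies fully flat on the other half of the stand. Only push and press, gently: do not pinch the card, do not lift the stand or shove it about, and leave the brown card and everything else on the counter as they are. Finish with the robot clear of everything.

Things in the scene. Friction and masses are not known exactly. Their poses are not given: they have to be found in the camera images.
- green_stand: Loose wooden stand (about 0.85 kg) of the green card: board 130 x 280 x 16 mm, origin at the centre of its underside, z up. The spine (rod between posts 32 mm tall) runs along its own x axis through the middle, 24 mm above the counter. The card starts on the half towards its own -y (the robot's right); the half towards +y is free, with a flat inlay in a lighter shade.
- green_card (a joint): Angle of the green card about its spine, rad: 0 flat on the -y half, 1.57 upright, 3.14 (end stop) flat on the +y half. It starts standing open at 0.35 to 1.05. The hinge is stiff, so the card stays at whatever angle it is left; about 1 to 1.5 N at its free edge moves it.
- green_edge (a point): Middle of the free edge of the green card, at half its thickness. The card is a flat rigid green panel (a cream frame printed on its first face, a cream disc on the other), 110 mm wide along the spine, reaching 125 mm from the spine axis, 5 mm thick (70 g); lying flat its upper face is 26.5 mm above the counter. Axes as the card: y points from the free edge to the spine.
- brown_stand: Loose wooden stand (about 0.85 kg) of the brown card: board 130 x 280 x 16 mm, origin at the centre of its underside, z up. The spine (rod between posts 32 mm tall) runs along its own x axis through the middle, 24 mm above the counter. The card starts on the half towards its own -y (the robot's right); the half towards +y is free, with a flat inlay in a lighter shade. It is not to be turned.
- brown_card (a joint): Angle of the brown card about its spine, rad: 0 flat on the -y half, 1.57 upright, 3.14 (end stop) flat on the +y half. It starts standing open at 0.35 to 1.05. The hinge is stiff, so the card stays at whatever angle it is left; about 1 to 1.5 N at its free edge moves it.
- brown_edge (a point): Middle of the free edge of the brown card, at half its thickness. The card is a flat rigid brown panel (a cream frame printed on its first face, a cream disc on the other), 110 mm wide along the spine, reaching 125 mm from the spine axis, 5 mm thick (70 g); lying flat its upper face is 26.5 mm above the counter. Axes as the card: y points from the free edge to the spine.
- jar: Bystander: closed green glass jar with a metal cap, 64 mm across, 85 mm tall; origin at the centre of its underside.
- ramekin: Bystander: small open white ceramic cup, 80 mm across, 45 mm tall; origin at the centre of its underside.
- timer: Bystander: orange round kitchen timer, 68 mm across, 52 mm tall; origin at the centre of its underside.
- spatula: Bystander: spatula lying on the counter; origin at the centre of its underside as it lies.
- brush: Bystander: pastry brush lying on the counter; origin at the centre of its underside as it lies.
- bottle: Bystander: brown glass bottle with a black cap, 44 mm across, 120 mm tall; origin at the centre of its underside.

How it is judged:
On the way:
1. the green card is pushed up past upright (value of joint green_card above 1.7 rad).
At the end, for the whole second after the job is handed in: The green card lies flat on the +y half of its stand (joint above 3.04 rad, 6 degrees from its stop) and is at rest; its stand is flat on the counter within 30 mm of where it was; the brown stand and the edge of its card are within 25 mm, and the bystanders within 30 mm, of where they were (value of joint green_card above 3.04 rad and velocity of joint green_card between -0.1 and 0.1 rad/s and linear speed of green_stand below 0.02 m/s and angle between green_stand's own z axis and vertical below 0.05 rad and height (world z) of green_stand below 0.006 m and distance of each of green_stand, jar, ramekin, timer, spatula, brush, bottle from where it was at the start of the episode below 0.03 m and distance of each of brown_stand, brown_edge from where it was at the start of the episode below 0.025 m); the robot touches nothing.
It fails at once if the green card or its stand is pinched or pressed hard (over 25 N) (contact force between the fingers and green_stand above 25 N).
It fails at once if the green card is flung (over 5 rad/s) (velocity of joint green_card above 5 rad/s).
It fails at once if the green stand is lifted, tipped or shoved more than 30 mm (height (world z) of green_stand above 0.01 m or angle between green_stand's own z axis and vertical above 0.1 rad or distance of green_stand from where it was at the start of the episode above 0.03 m).
It fails at once if the brown stand or the edge of its card is moved more than 25 mm (distance of any of brown_stand, brown_edge from where it was at the start of the episode above 0.025 m).
It fails at once if a bystander is lifted or moved more than 30 mm (distance of any of jar, ramekin, timer, spatula, brush, bottle from where it was at the start of the episode above 0.03 m).
It also fails if it takes over 48 s, if anything falls off the work surface, if the arm or the gripper's body presses on something with over 40 N, if the wrist force passes 120 N, or if a joint passes its speed limit or range.

### The arm

A 6-joint arm with a two-finger parallel gripper is mounted at the origin on the work surface. World frame = base frame: x ahead of the robot, y to its left, z up, the work surface at z = 0. Lengths are in m, angles in rad, forces in N, time in s.
With the tool pointing down it reaches from about 0.3 to 0.875 m from the base axis. Payload 6.4 kg.
Tool frame: the origin (TCP) lies on the centre line of the jaws, within the pads' length; the fingertips stand 17 mm ahead of it and the grasp point (between the pads) lies 2 mm behind it; z points along the fingers, y is the line along which they close (so a half turn about z gives the same grasp; the last joint's range is limited). The gripper opens to 85 mm and grips with 20 to 120 N. Pads are 22 mm wide; open, the fingers measure 114 mm over their backs; the gripper's body (76 mm by 85 mm) begins 54 mm behind the grasp point. The pads swing forward as they close: fully open they stand 13 mm farther back than shut.
Start: joints at [1.058, 0.181, 1.607, -0, 1.354, -0.206], TCP at [0.174, 0.548, 0.248] pointing down, gripper open.
Joint ranges: [-2.99, 2.99], [-0.89, 2.07], [0.3, 2.58], [-1.14, 4.28], [0, 2.63], [-3.12, 3.12]. Speed limits (rad/s): [2.57, 2.57, 3.01, 3.14, 3.14, 3.14].

### API

Orientations are given as a unit quaternion [x, y, z, w].
In Python, from station import manip, eyes, workorder, finder gives the robot as it stands. The module is installed in compiled form; this text tells all that it offers.
- The arm moves only by the tool carry_out, never from a script. Its argument "steps" is a list that holds one entry, the list of rows, each a list of 7 numbers: the shift along the world's x, y, z in cm, then the turn, a rotation vector about the world's x, y, z in degrees, then the opening, from -1 (shut) to 1 (fully open). In form: [[[tx, ty, tz, rx, ry, rz, gripper], ...]]. A call has 1 to 20 rows; each row is the pose to reach, as a shift and turn from the pose commanded when the call began; what a row does not reach only later rows make up. A row lasts 1/8 s, in which the tool goes at most 62.5 mm and 10.7 degrees, less where a joint would pass 70% of its speed; a pose out of reach is approached as far as the arm can. A call with a gripper value outside its range is refused whole. The fingers move at their own pace and stop on an object; the grip force is fixed at half the most. Time passes only in rows, so rows that repeat a pose let the fingers close. It gives the time, the measured TCP pose, the force, the opening and the grip force at its end, in the units of the state.
- manip.read_state(): the state, without advancing time (a new reading comes with each control period).
- eyes.read_camera(name): name is "side" or "top"; returns a dict with "color" (420x560x3 uint8, blue, green, red), "depth" (420x560 float32, m along the optical axis (not along the pixel's ray), 0 where there is no reading), "vfov" (degrees; the focal length in pixels is half the picture's height over the tangent of half this angle, whatever the lens; pixels are square), "cx", "cy" (the principal point, pixels), "dist_coeffs" ([k1, k2, p1, p2, k3] as OpenCV has them; the pictures are not rectified), "world_from_camera" (4x4, takes a point from camera to world coordinates). Camera axes: x right, y down, z forward; pixel columns grow to the right and rows downward; lengths in m; the calibration is good to about 2 mm. A picture is of the moment at which its call begins.
- workorder.job_done(): hands the job in; it is judged then, once.
Trained networks look in a picture, given as the dict that the camera call returned (one of the last four; its "shot" number tells which), for a name from the list of things; names that differ only in an ending like _2 or _b are one class to them, and where a whole thing is asked for, a point or a joint stands for the part that bears it (a point fixed in the world has none). Each returns a list of dicts, best first, with "score" (0 to 1); they miss things now and then, are a little off and sometimes report something else, mostly with a low value. They report only what shows in the picture. A call takes as long as a camera call.
- finder.regions_of(picture, name): "mask" (420x560 bool, what is visible of it) and "rect" ([left, top, width, height] in pixels, round what is visible of it).
The state is a dict: "clock": time; "joint_positions": joint angles; "dq": joint speeds; "joint_efforts": joint torques, N m; "ee_pos": TCP position; "ee_rot": TCP orientation; "contact_force": force on the tool from outside, world axes, zero at the start; "ft_torque": the same for the moment, N m; "opening": finger opening in m; "finger_force": force on a finger pad.
Only numpy, scipy, OpenCV 4.12 (cv2) and the standard library are available. Lean on these libraries where they do the work, as an engineer would, in place of code of your own. Each camera call takes 0.05 s, during which the arm holds its last target. There are 200 camera calls.

## Working session

There is one attempt and no reset: what is moved stays moved. The work goes in short steps, Python scripts to look and compute and a tool call to move; the robot and the scene stay as the last step left them, time stands still between calls to the robot, and variables do not carry over. Pictures are saved under pics/ and viewed, at most 10 in all, crops included, and the job is handed in when it is done.

Besides the shell and the picture viewer there is one more tool, called after "Call:" by a JSON object that holds its "api" and its "payload", one argument or row to a line. carry_out: Moves the arm, as the interface text tells. Its arguments: {"type":"object","properties":{"steps":{"type":"array"}},"required":["steps"]}

```bash
mkdir -p pics; cat > h.py <<'E'
import numpy as np, cv2
from station import manip, eyes, workorder, finder
def K(p):
    f=210/np.tan(np.radians(p["vfov"])/2); return np.array([[f,0,p["cx"]],[0,f,p["cy"]],[0,0,1.]])
def cloud(p):
    v,u=np.mgrid[0:420,0:560]; uv=np.stack([u,v],-1).reshape(-1,1,2).astype(float)
    n=cv2.undistortPoints(uv,K(p),np.array(p["dist_coeffs"],float))[:,0]
    z=p["depth"].reshape(-1,1); P=np.c_[n*z,z]; T=np.array(p["world_from_camera"])
    W=P@T[:3,:3].T+T[:3,3]; W[z[:,0]==0]=np.nan
    return W.reshape(420,560,3)
E
python3 - <<'E'
from h import *
s=manip.read_state();print(s)
ims=[]
for c in("top","side"):
    p=eyes.read_camera(c);ims.append(p["color"]);W=cloud(p)
    print(c,np.round(np.array(p["world_from_camera"]),2).tolist(),p["vfov"])
    for n in("green_stand","green_card","brown_stand","brown_card","jar","ramekin","timer","spatula","brush","bottle"):
        for r in finder.regions_of(p,n)[:2]:
            q=W[r["mask"]];q=q[~np.isnan(q[:,0])]
            print(n,round(r["score"],2),r["rect"],np.round(np.percentile(q,[2,50,98],axis=0),3).tolist() if len(q) else None)
    cv2.imwrite(f"pics/{c}.png",p["color"]);np.savez(f"{c}.npz",W=W,c=p["color"])
E
```

```text
{'clock': 0.0, 'joint_positions': array([ 1.05768194e+00,  1.81504016e-01,  1.60802098e+00, -5.50543993e-06,
        1.35381846e+00, -2.06301053e-01]), 'dq': array([-0.00159594,  0.0010864 ,  0.00030457, -0.00104846,  0.00092269,
       -0.00059978]), 'joint_efforts': array([ 9.75542862e-04, -4.44858885e+01, -3.51342416e+01, -6.05527498e-05,
        8.91164644e-03, -1.69220652e-05]), 'ee_pos': array([0.17338096, 0.54767811, 0.24739869]), 'ee_rot': array([ 1.52805028e-01,  9.88255967e-01, -8.20318433e-04, -3.05625070e-04]), 'contact_force': array([ 0.42845722,  0.78967747, -0.23473951]), 'ft_torque': array([ 0.01694809, -0.01492032, -0.03531782]), 'finger_force': 0.0, 'opening': 0.08523390827626806}
top [[0.02, -1.0, 0.06, 0.53], [-1.0, -0.02, -0.01, 0.01], [0.01, -0.06, -1.0, 1.63], [0.0, 0.0, 0.0, 1.0]] 42.43532463309718
green_stand 0.77 [290.8, 215.9, 99.9, 61.7] [[0.456, -0.355, 0.007], [0.527, -0.221, 0.018], [0.599, -0.088, 0.092]]
green_card 0.76 [337.5, 227.5, 46.4, 48.3] [[0.463, -0.328, 0.013], [0.518, -0.274, 0.06], [0.574, -0.218, 0.094]]
green_card 0.41 [289.1, 217.6, 100
[... 2275 characters left out ...]
, 0.012, 0.028], [0.802, 0.062, 0.047]]
timer 0.6 [344.2, 238.5, 23.9, 25.3] [[0.732, -0.253, 0.001], [0.754, -0.234, 0.039], [0.791, -0.185, 0.054]]
spatula 0.73 [148.1, 144.9, 68.3, 31.1] [[0.349, 0.472, -0.0], [0.473, 0.518, 0.007], [0.605, 0.586, 0.022]]
spatula 0.49 [256.8, 277.8, 57.1, 23.2] [[0.459, -0.331, 0.017], [0.513, -0.282, 0.07], [0.571, -0.218, 0.097]]
brush 0.65 [270.7, 373.0, 99.5, 47.0] [[0.368, -0.543, 0.006], [0.481, -0.517, 0.018], [0.557, -0.497, 0.022]]
brush 0.2 [346.4, 239.6, 23.1, 25.2] [[0.732, -0.253, 0.001], [0.755, -0.235, 0.039], [0.793, -0.17, 0.054]]
bottle 0.61 [369.0, 310.4, 24.5, 47.2] [[0.617, -0.498, -0.0], [0.63, -0.485, 0.066], [0.691, -0.423, 0.121]]
```

View pictures.

```bash
python3 - <<'E'
from h import *
p=eyes.read_camera("top");W=cloud(p)
r=finder.regions_of(p,"green_stand")[0]["mask"]; c=finder.regions_of(p,"green_card")[0]["mask"]
print(cv2.minAreaRect(W[r][(W[r][:,2]>.008)&(W[r][:,2]<.022)][:,:2].astype(np.float32)*1000))
q=W[cv2.erode(c.astype(np.uint8),np.ones((5,5)))>0];q=q[q[:,2]>.03]
m=q.mean(0);n=np.linalg.svd(q-m)[2][2];n*=np.sign(n[2]);print(m,n,np.degrees(np.arccos(n[2])), "yaw from normal",np.degrees(np.arctan2(-n[0],n[1])))
q=W[c];print("edge",q[q[:,2]>.085].round(3)[::6].tolist())
a=cv2.resize(p["color"][180:320,240:460],None,fx=3.5,fy=3.5);cv2.imwrite("pics/a.png",a)
p=eyes.read_camera("side");cv2.imwrite("pics/b.png",p["color"])
E
```

```text
((527.630859375, -222.23348999023438), (280.6549987792969, 129.45022583007812), 79.98748779296875)
[ 0.51762599 -0.2775482   0.06349589] [0.09578512 0.544662   0.83316776] 33.57446799539263 yaw from normal -9.974136642975923
edge [[0.566, -0.318, 0.086], [0.563, -0.325, 0.092], [0.56, -0.322, 0.091], [0.557, -0.326, 0.087], [0.554, -0.325, 0.092], [0.552, -0.33, 0.094], [0.549, -0.328, 0.092], [0.546, -0.328, 0.09], [0.543, -0.324, 0.098], [0.54, -0.325, 0.095], [0.534, -0.312, 0.087], [0.531, -0.303, 0.09], [0.532, -0.325, 0.096], [0.529, -0.324, 0.097], [0.526, -0.326, 0.091], [0.523, -0.325, 0.096], [0.52, -0.325, 0.095], [0.518, -0.325, 0.094], [0.515, -0.327, 0.087], [0.512, -0.322, 0.094], [0.509, -0.321, 0.087], [0.506, -0.317, 0.092], [0.503, -0.314, 0.092], [0.5, -0.31, 0.087], [0.497, -0.31, 0.087], [0.495, -0.309, 0.088], [0.492, -0.306, 0.091], [0.489, -0.304, 0.088], [0.486, -0.307, 0.086], [0.483, -0.309, 0.09], [0.48, -0.304, 0.088], [0.478, -0.31, 0.088], [0.475, -0.308, 0.095], [0.472, -0.31, 0.087], [0.469, -0.311, 0.094], [0.466, -0.312, 0.091], [0.464, -0.314, 0.094], [0.461, -0.314, 0.093]]
```

View pics/a.png

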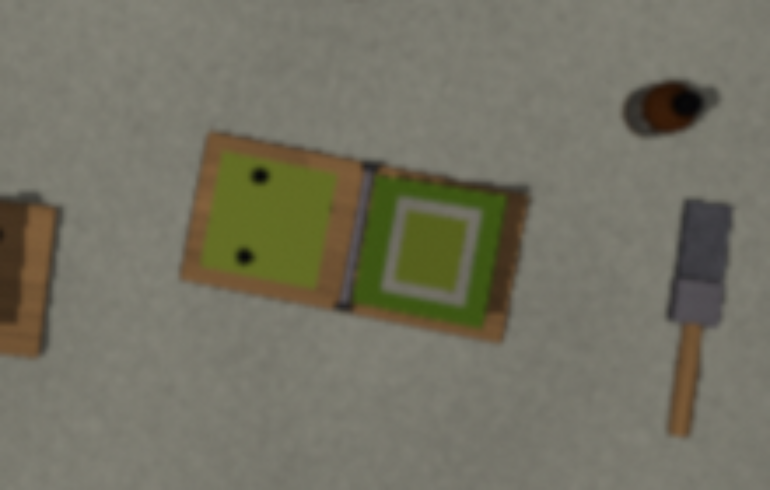

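View pics/b.png

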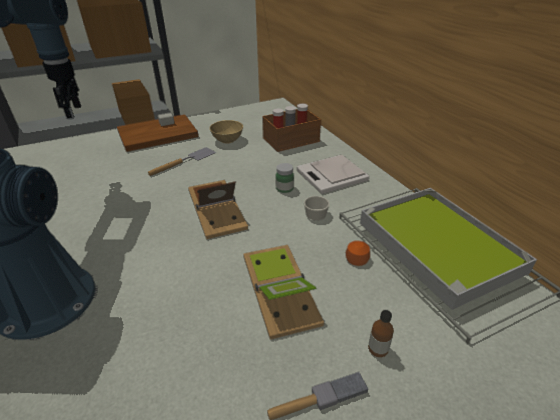

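The top view shows the green stand centred near crop pixel (355,235), with its card half-raised to the right at about 34° and the stand turned about -10°. The side view agrees and shows clear space on the -y side at about (290,330). I'll cross over high first, with the gripper shut.

Call:
{"api": "carry_out", "payload": {
  "steps": [
    [[6,-5,3,0,0,7.6,-1],[10,-10,5,0,0,7.6,-1],[15,-14,5,0,0,7.6,-1],[20,-18,5,0,0,7.6,-1],[25,-22,5,0,0,7.6,-1],[29,-26,5,0,0,7.6,-1],[31,-31,5,0,0,7.6,-1],[32,-37,5,0,0,7.6,-1],[32,-43,5,0,0,7.6,-1],[32,-49,5,0,0,7.6,-1],[32,-55,5,0,0,7.6,-1],[32,-61,5,0,0,7.6,-1],[32,-67,5,0,0,7.6,-1],[32,-73,5,0,0,7.6,-1],[32,-79,5,0,0,7.6,-1],[32,-85,5,0,0,7.6,-1],[32,-91,3,0,0,7.6,-1],[32,-95.7,0,0,0,7.6,-1],[32,-95.7,0,0,0,7.6,-1],[32,-95.7,0,0,0,7.6,-1]]
  ]
}}

```text
clock: 3.8
ee_pos: [0.4937, -0.4085, 0.2483]
ee_rot: [0.087, 0.996, 0.0, -0.0]
contact_force: [0.1, 0.0, 1.1]
opening: 0.0004
finger_force: 0.0
```

Call:
{"api": "carry_out", "payload": {
  "steps": [
    [[0,0,0,10,-1.7,0,-1],[0,0,0,20,-3.5,0,-1],[0,0,0,30,-5.3,0,-1],[0,0,0,39.4,-6.9,0,-1],[0,0,-4,39.4,-6.9,0,-1],[0,0,-8,39.4,-6.9,0,-1],[0,0,-11.8,39.4,-6.9,0,-1],[0,0,-11.8,39.4,-6.9,0,-1],[0,0,-11.8,39.4,-6.9,0,-1]]
  ]
}}

```text
clock: 4.92
ee_pos: [0.4948, -0.409, 0.1329]
ee_rot: [0.081, 0.937, 0.34, 0.03]
contact_force: [0.5, 0.2, -0.0]
opening: -0.0
finger_force: 0.0
```

```bash
python3 - <<'E'
from h import *
print(manip.read_state()["joint_positions"])
p=eyes.read_camera("side");cv2.imwrite("pics/c.png",cv2.resize(p["color"][170:420,150:450],None,fx=2.4,fy=2.4))
E
```

```text
[-1.07150211  0.75377045  1.19263723  0.41931616  1.75627052 -2.51237958]
```

View pics/c.png

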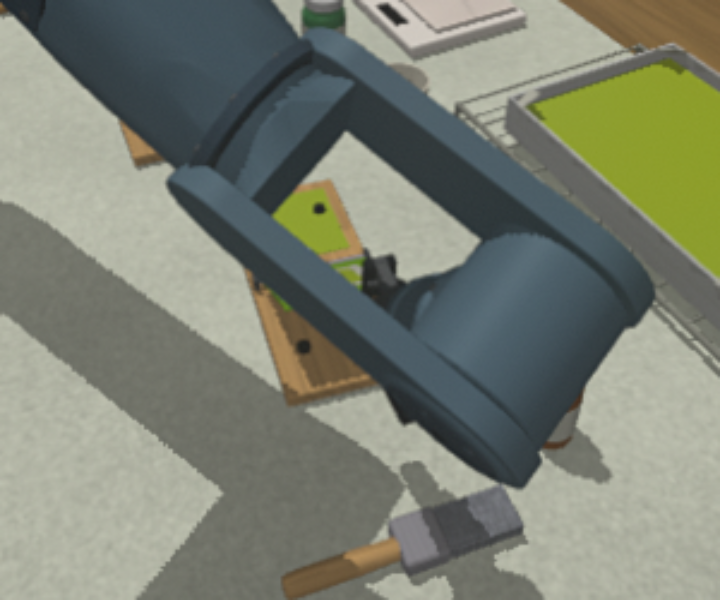

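The wrist is tilted, the gripper is shut and it sits clear on the -y side of the stand. Next I'll work out the arc numbers.

```bash
cat > arc.py <<'E'
import numpy as np
h=.0145
def tcp(th,al,s):
    t,a=np.radians([th,al]);d=np.array([np.sin(a),-np.cos(a)]);n=np.array([np.cos(a),np.sin(a)])
    c=np.array([-.001*0-np.cos(t)*.125,.024+.125*np.sin(t)])-.0025*np.array([np.sin(t),np.cos(t)])
    if th<=90: tip=c+s*d-h*n
    else: tip=c-(.125-s)*0-s*np.array([-np.cos(t),np.sin(t)])-h*n
    T=tip-.017*d
    return np.array([.5275+.174*T[0],-.222+.985*T[0],T[1]])
P0=np.array([.494,-.4085,.130])
for th in [30,34]+list(range(38,93,4)):
    al=40*min(1,(90-th)/45) if th<90 else 0; s=.03-.01*max(0,min(1,(th-34)/56))
    k=al-40; print(th,np.round((tcp(th,al,s)-P0)*100,1).tolist(),round(.985*k,1),round(-.174*k,1))
print()
P1=tcp(90,0,.02)
for th in range(90,181,6): print(th,np.round((tcp(th,0,.02)-P1)*100,1).tolist())
E
python3 arc.py
```

```text
30 [1.4, 7.6, -6.5] 0.0 -0.0
34 [1.5, 8.0, -5.7] 0.0 -0.0
38 [1.6, 8.5, -5.0] 0.0 -0.0
42 [1.6, 9.0, -4.2] 0.0 -0.0
46 [1.7, 9.5, -3.5] -0.9 0.2
50 [1.8, 10.0, -2.9] -4.4 0.8
54 [1.9, 10.5, -2.2] -7.9 1.4
58 [2.0, 11.1, -1.6] -11.4 2.0
62 [2.1, 11.7, -1.0] -14.9 2.6
66 [2.2, 12.3, -0.5] -18.4 3.2
70 [2.4, 13.0, -0.0] -21.9 3.9
74 [2.5, 13.8, 0.4] -25.4 4.5
78 [2.6, 14.5, 0.8] -28.9 5.1
82 [2.8, 15.3, 1.1] -32.4 5.7
86 [2.9, 16.1, 1.4] -35.9 6.3
90 [3.1, 17.0, 1.6] -39.4 7.0

90 [0.0, 0.0, 0.0]
96 [0.2, 1.1, -0.0]
102 [0.4, 2.2, -0.2]
108 [0.6, 3.2, -0.4]
114 [0.7, 4.2, -0.8]
120 [0.9, 5.2, -1.3]
126 [1.1, 6.1, -1.9]
132 [1.2, 7.0, -2.5]
138 [1.4, 7.8, -3.3]
144 [1.5, 8.5, -4.1]
150 [1.6, 9.1, -5.0]
156 [1.7, 9.6, -6.0]
162 [1.8, 10.0, -7.0]
168 [1.8, 10.3, -8.1]
174 [1.9, 10.5, -9.2]
180 [1.9, 10.6, -10.2]
```

Call:
{"api": "carry_out", "payload": {
  "steps": [
    [[0,0,-3.5,0,0,0,-1],[0,0,-6.5,0,0,0,-1],[0.5,3,-6.5,0,0,0,-1],[1,5.5,-6.5,0,0,0,-1],[1.4,7.6,-6.5,0,0,0,-1],[1.5,8.0,-5.7,0,0,0,-1],[1.6,8.5,-5.0,0,0,0,-1],[1.6,9.0,-4.2,0,0,0,-1],[1.7,9.5,-3.5,-0.9,0.2,0,-1],[1.8,10.0,-2.9,-4.4,0.8,0,-1],[1.9,10.5,-2.2,-7.9,1.4,0,-1]]
  ]
}}

```text
clock: 6.35
ee_pos: [0.5124, -0.304, 0.1087]
ee_rot: [0.084, 0.958, 0.273, 0.024]
contact_force: [-0.3, -1.3, -1.0]
opening: 0.0001
finger_force: 0.4
```

```bash
python3 - <<'E'
from h import *
for c in("top","side"):
    p=eyes.read_camera(c);W=cloud(p)
    for r in finder.regions_of(p,"green_stand")[:1]:
        q=W[r["mask"]];q=q[(q[:,2]>.008)&(q[:,2]<.022)]
        print(c,cv2.minAreaRect(q[:,:2].astype(np.float32)*1000))
    for r in finder.regions_of(p,"green_card")[:1]:
        q=W[r["mask"]];q=q[(q[:,2]>.03)];print(r["score"],np.percentile(q,[2,50,98],axis=0).round(3).tolist())
    im=p["color"][150:350,200:440] if c=="side" else p["color"][180:300,250:450]
    cv2.imwrite(f"pics/d_{c}.png",cv2.resize(im,(600,500 if c=="side" else 360)))
a=[cv2.imread(f"pics/d_{c}.png") for c in("top","side")]
cv2.imwrite("pics/d.png",cv2.resize(np.vstack(a),None,fx=.69,fy=.69))
E
```

```text
top ((527.7054443359375, -221.9811248779297), (279.9899597167969, 129.6328582763672), 79.9485855102539)
0.83 [[0.469, -0.295, 0.033], [0.521, -0.261, 0.082], [0.574, -0.223, 0.127]]
side ((524.9459228515625, -224.4029998779297), (284.21221923828125, 129.33843994140625), 80.00774383544922)
0.82 [[0.462, -0.289, 0.034], [0.485, -0.263, 0.088], [0.518, -0.225, 0.13]]
```

View pics/d.png

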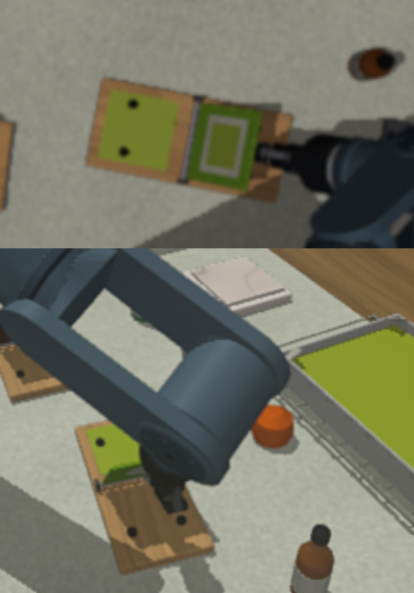

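The card has come up to about 55° with only 1.6 N, and the stand has not moved (top view: fingers on the free edge at about (265,150)). I'll carry on over the top.

Call:
{"api": "carry_out", "payload": {
  "steps": [
    [[0.1,0.6,0.6,-3.5,0.6,0,-1],[0.2,1.2,1.2,-7,1.2,0,-1],[0.3,1.8,1.7,-10.5,1.8,0,-1],[0.5,2.5,2.2,-14,2.5,0,-1],[0.6,3.3,2.6,-17.5,3.1,0,-1],[0.7,4.0,3.0,-21,3.7,0,-1],[0.9,4.8,3.3,-24.5,4.3,0,-1],[1.0,5.6,3.6,-28,4.9,0,-1],[1.2,6.5,3.8,-31.5,5.6,0,-1],[1.4,7.6,3.8,-31.5,5.6,0,-1],[1.6,8.7,3.6,-31.5,5.6,0,-1],[1.8,9.7,3.4,-31.5,5.6,0,-1],[1.9,10.7,3.0,-31.5,5.6,0,-1],[2.1,11.7,2.5,-31.5,5.6,0,-1]]
  ]
}}

```text
clock: 8.4
ee_pos: [0.5337, -0.1863, 0.133]
ee_rot: [0.087, 0.996, 0.0, -0.001]
contact_force: [-0.1, -0.3, 1.1]
opening: -0.0002
finger_force: 0.3
```

```bash
python3 - <<'E'
from h import *
for c in("top","side"):
    p=eyes.read_camera(c);W=cloud(p)
    for n in("green_stand","green_card"):
      for r in finder.regions_of(p,n)[:1]:
        q=W[r["mask"]];print(c,n,round(r["score"],2),np.nanpercentile(q,[2,50,98],axis=0).round(3).tolist())
    cv2.imwrite(f"pics/e_{c}.png",cv2.resize(p["color"][150:350,200:440] if c=="side" else p["color"][180:300,250:450],(414,345 if c=="side" else 248)))
cv2.imwrite("pics/e.png",np.vstack([cv2.imread(f"pics/e_{c}.png") for c in("top","side")]))
E
```

```text
top green_stand 0.64 [[0.452, -0.361, 0.007], [0.529, -0.14, 0.015], [0.605, -0.083, 0.108]]
top green_card 0.47 [[0.476, -0.216, 0.023], [0.488, -0.179, 0.093], [0.506, -0.155, 0.318]]
side green_stand 0.93 [[0.449, -0.364, 0.008], [0.514, -0.237, 0.018], [0.581, -0.116, 0.126]]
side green_card 0.69 [[0.477, -0.229, 0.017], [0.525, -0.198, 0.075], [0.583, -0.161, 0.131]]
```

View pics/e.png

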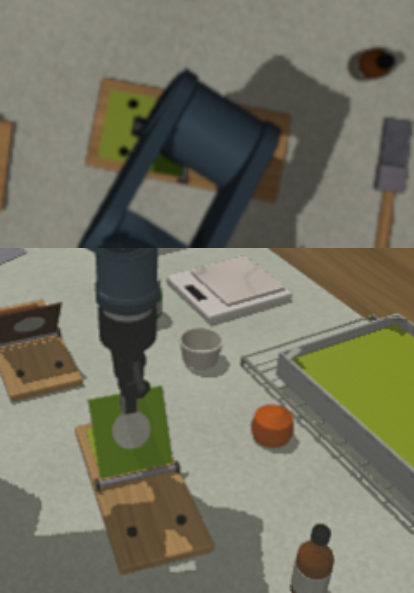

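The card is past upright at about 116°, with the disc face showing at (130,430) in the side view. The stand has not moved. I'll lower it further.

Call:
{"api": "carry_out", "payload": {
  "steps": [
    [[0.2,0.9,-0.6,0,0,0,-1],[0.3,1.8,-1.2,0,0,0,-1],[0.5,2.6,-2,0,0,0,-1],[0.6,3.3,-2.8,0,0,0,-1],[0.7,3.9,-3.7,0,0,0,-1],[0.8,4.4,-4.7,0,0,0,-1],[0.9,4.8,-5.7,0,0,0,-1],[0.9,5.1,-6.8,0,0,0,-1],[1,5.2,-7.5,0,0,0,-1],[1,5.2,-7.8,0,0,0,-1],[1,5.2,-8.1,0,0,0,-1],[1,5.2,-8.1,0,0,0,-1]]
  ]
}}

```text
clock: 10.2
ee_pos: [0.5437, -0.135, 0.0523]
ee_rot: [0.087, 0.996, -0.0, -0.001]
contact_force: [-0.2, 0.4, -0.4]
opening: 0.0003
finger_force: 0.0
```

Call:
{"api": "carry_out", "payload": {
  "steps": [
    [[0,0,-0.2,0,0,0,-1],[0,0,-0.4,0,0,0,-1],[0,0,-0.5,0,0,0,-1],[0,0,-0.5,0,0,0,-1]]
  ]
}}

```text
clock: 10.7
ee_pos: [0.5436, -0.1348, 0.0472]
ee_rot: [0.087, 0.996, -0.0, -0.001]
contact_force: [0.2, -0.5, 0.1]
opening: 0.0001
finger_force: 0.0
```

Call:
{"api": "carry_out", "payload": {
  "steps": [
    [[0,0,-0.1,0,0,0,-1],[0,0,-0.2,0,0,0,-1],[0,0,-0.2,0,0,0,-1]]
  ]
}}

```text
clock: 11.08
ee_pos: [0.5436, -0.1348, 0.0452]
ee_rot: [0.087, 0.996, -0.0, -0.001]
contact_force: [-0.4, 1.2, 0.3]
opening: 0.0001
finger_force: 0.0
```

Call:
{"api": "carry_out", "payload": {
  "steps": [
    [[0,0,-0.1,0,0,0,-1],[0,0,-0.1,0,0,0,-1]]
  ]
}}

```text
clock: 11.32
ee_pos: [0.5436, -0.1348, 0.0442]
ee_rot: [0.087, 0.996, -0.0, -0.001]
contact_force: [-1.6, 0.6, -0.0]
opening: 0.0003
finger_force: 0.0
```

Call:
{"api": "carry_out", "payload": {
  "steps": [
    [[0,0,-0.1,0,0,0,-1],[0,0,-0.1,0,0,0,-1]]
  ]
}}

```text
clock: 11.58
ee_pos: [0.5437, -0.1349, 0.0435]
ee_rot: [0.087, 0.996, -0.0, -0.001]
contact_force: [-1.4, 0.5, 3.7]
opening: 0.0003
finger_force: 1.6
```

```bash
python3 - <<'E'
from h import *
p=eyes.read_camera("side");W=cloud(p)
r=finder.regions_of(p,"green_card")[0];m=r["mask"];q=W[m];q=q[~np.isnan(q[:,0])]
l=(q[:,:2]-[.5275,-.222])@np.array([.174,.985])
k=(l>.02)&(q[:,2]<.05);print(r["score"],k.sum(),np.polyfit(l[k],q[k,2],1),manip.read_state()["contact_force"])
cv2.imwrite("pics/f.png",cv2.resize(p["color"][180:330,200:380],None,fx=3.3,fy=3.3))
E
```

```text
0.7 987 [-0.00277749  0.02806164] [-1.11630009  0.49410702  2.88254599]
```

View pics/f.png

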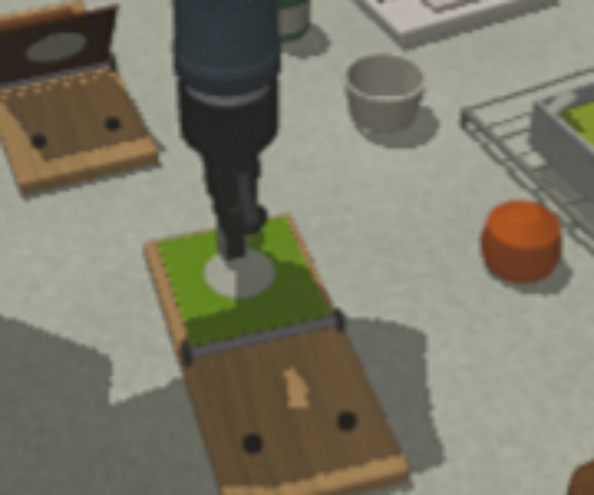

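The card lies flat on the lighter half: the fitted slope is about 0, and the press force was 3.7 N at exactly the expected height. I'll retreat straight up.

Call:
{"api": "carry_out", "payload": {
  "steps": [
    [[0,0,1,0,0,0,-1],[0,0,4,0,0,0,-1],[0,0,8,0,0,0,-1],[0,0,12,0,0,0,-1],[0,0,16,0,0,0,-1],[0,0,20,0,0,0,-1],[0,0,20,0,0,0,-1],[0,0,20,0,0,0,-1]]
  ]
}}

```text
clock: 12.68
ee_pos: [0.5433, -0.1347, 0.2431]
ee_rot: [0.087, 0.996, -0.0, -0.001]
contact_force: [-0.7, -0.9, -0.1]
opening: 0.0002
finger_force: 0.0
```

```bash
python3 - <<'E'
from h import *
p=eyes.read_camera("side");W=cloud(p)
r=finder.regions_of(p,"green_card")[0];q=W[r["mask"]]
l=(q[:,:2]-[.5275,-.222])@np.array([.174,.985])
k=(l>.02)&(q[:,2]<.06);s=np.polyfit(l[k],q[k,2],1);print(r["score"],k.sum(),s)
if r["score"]>.5 and k.sum()>300 and abs(s[0])<.05: print(workorder.job_done())
E
```

```text
Traceback (most recent call last):
IndexError: list index out of range
```

```bash
python3 - <<'E'
from h import *
p=eyes.read_camera("side");W=cloud(p)
q=W.reshape(-1,3);q=q[~np.isnan(q[:,0])];d=q[:,:2]-[.5275,-.222]
l=d@np.array([.174,.985]);x=d@np.array([.985,-.174])
k=(l>.02)&(l<.115)&(abs(x)<.045)&(q[:,2]<.1);s=np.polyfit(l[k],q[k,2],1);print(k.sum(),s,np.percentile(q[k,2],[2,98]))
if k.sum()>300 and abs(s[0])<.05 and .02<s[1]<.032: print(workorder.job_done())
E
```

```text
866 [-0.00105853  0.02803556] [0.02540298 0.03061626]
the job is handed in; nothing more can be done
None
```

The green card is turned over its spine and lies flat on the +y half of its stand, the stand did not visibly move, and the job is handed in (no verdict was returned) with the robot raised clear.

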